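Close and lock the filter cover of a bench dust extractor

TASK

The filter in the small grey bench dust extractor has just been changed. Close its white hinged cover fully, then lock it by turning both slotted quarter-turn screws clockwise as far as they go with the yellow-handled flat-blade driver. Afterwards stand the driver back upright in its wooden block, fully down, and leave everything else where it is.

Things in the scene. Friction and masses are not known exactly. Their poses are not given: they have to be found in the camera images.
- filter_unit: Bench dust extractor, fixed: grey sheet-metal case 270 wide (y) x 245 deep (x) x 156 mm high, black outlet spigot 38 mm tall on top. Origin: centre of its underside, z up, -x its front. The front face is 78 mm high; from its top edge a slope rises at 25 degrees towards +x to the flat top. The white cover lies on this slope when shut.
- cover (a joint): Angle of the white cover (234 wide, 172 mm from hinge to free edge, 4 mm thick, 50 mm wide finger tab standing 16 mm out at mid free edge), hinged at the top of the slope. 0 = shut, at its stop, 25 degrees from level; grows as the free edge rises. Friction keeps it at any angle; 3 to 6 N down on the free edge moves it.
- cover_hinge (a point): Point on the cover's hinge axis, mid-width. It turns with the cover: its y axis is the hinge axis, its -x axis points along the cover to the free edge, its z axis is the outward normal of the cover.
- cover_press (a point): Point on the outer face of the cover midway between the two screws, 146 mm from the hinge axis; axes as cover_hinge.
- screw_left_slot (a point): Centre of the slot floor of the left (unit's +y) screw, 86 mm to the side of cover_press. Steel head 22 mm, slot right across it 4.6 mm wide, flared to 8 at the mouth, 5 mm deep, in a dark bezel ring 31 mm across, 6.5 mm high. x along the slot, z out of the head along the screw's axis (25 degrees from vertical when the cover is shut).
- screw_left (a joint): Turn (rad) of the left screw: grows as it is turned clockwise seen from outside (looking down onto the head); 0 = unlocked, slot parallel to the cover's free edge; 1.571 = locked, at its stop, slot in line with the red mark. Friction about 0.07 N m.
- screw_right_slot (a point): The same point and axes on the right screw (towards the unit's -y).
- screw_right (a joint): Turn (rad) of the right screw, as screw_left.
- driver: Flat-blade driver, yellow handle, 125 mm long, 70 g. Origin: middle of the blade's tip; z from tip to handle. Blade 14 (x) x 2.4 (y) x 13 mm; shaft 9 mm; black guard 32 mm across, 52 to 59 mm above the tip; yellow handle 22 x 22 mm square, flats across x and y, 59 to 120; end cap to 125. Starts blade down in one hole of the block, guard on its top.
- driver_tip (a point): Middle of the edge of the driver's blade; axes as driver.
- nut_driver: A like driver with blue handle and hexagon socket end; it stands in the other hole of the block and is to be left there.
- block: Fixed wooden block 66 (x) x 136 (y) x 60 mm high. Origin at the centre of its underside, z up. Two vertical through holes, 22 mm diameter, at x = 0, y = +34 and -34 mm. A driver fully down in a hole has its tip 8 mm above the bench.
- jar_1: Grey jar 61 mm in diameter, 112 mm high, standing on the bench; origin under its centre. Bystander.
- tape: Roll of blue tape 68 mm in diameter, 24 mm high; origin under its centre. Bystander.
- tin: Green round tin 61 mm in diameter, 27 mm high; origin under its centre. Bystander.
- pliers: Red-handled pliers 157 x 47 x 10 mm lying flat; origin under the centre. Bystander.
- oil: Brown dropper bottle 30 mm in diameter, 99 mm high; origin under its centre. Bystander.
- wax: Green wax block 34 x 70 x 22 mm; origin under its centre. Bystander.
Things that resemble listed ones, but are neither listed nor needed, are in the scene too. Leave any orange or purple look-alike of the driver alone.

How it is judged:
On the way, in this order (a step that is already met when the one before it is completed fails the run):
1. the cover is shut (within 0.04 rad of its stop) (value of joint cover below 0.04 rad), for 0.2 s.
2. with the cover shut, one screw is turned home (past 1.40 rad) with the driver's blade in its slot (value of joint cover below 0.04 rad and ((value of joint screw_left above 1.4 rad and distance between driver_tip and screw_left_slot below 0.008 m) or (value of joint screw_right above 1.4 rad and distance between driver_tip and screw_right_slot below 0.008 m))), for 0.05 s.
3. with the cover shut, both screws are home (past 1.40 rad), the driver's blade still in the slot of the second (all of step 2 and value of joint each of screw_left, screw_right above 1.4 rad), for 0.05 s.
At the end, for the whole second after the job is handed in: The cover is shut (below 0.04 rad), both screws are turned past 1.40 rad, and the yellow-handled driver stands released and at rest in a hole of the wooden block, its axis within 0.15 rad of vertical and its tip 3 to 13 mm above the bench (guard down on the block) (value of joint cover below 0.04 rad and value of joint each of screw_left, screw_right above 1.4 rad and x of driver in the frame of block between -0.012 and 0.012 m and y of driver in the frame of block between -0.046 and 0.046 m and z of driver in the frame of block between 0.003 and 0.013 m and angle between driver's own z axis and vertical below 0.15 rad and linear speed of driver below 0.03 m/s); the robot touches nothing.
It fails at once if the blue nut driver is moved more than 30 mm (distance of nut_driver from where it was at the start of the episode above 0.03 m).
It fails at once if the jar, tape, tin, pliers, oil bottle or wax block is moved more than 30 mm (distance of any of jar_1, tape, tin, pliers, oil, wax from where it was at the start of the episode above 0.03 m).
It also fails if it takes over 72 s, if anything falls off the work surface, if the arm or the gripper's body presses on something with over 40 N, if the wrist force passes 120 N, or if a joint passes its speed limit or range.

ROBOT

A 6-joint arm with a two-finger parallel gripper is mounted at the origin on a cart in front of the work surface, level with it; the furniture and walls round the work are solid. World frame = base frame: x ahead of the robot, y to its left, z up, the work surface at z = 0. Lengths are in m, angles in rad, forces in N, time in s.
With the tool pointing down it reaches from about 0.375 to 0.9 m from the base axis. Payload 3.1 kg.
Tool frame: the origin (TCP) lies midway between the tips of the shut fingers; the grasp point (between the pads) lies 19 mm behind it; z points along the fingers, y is the line along which they close (so a half turn about z gives the same grasp; the last joint's range is limited). The gripper opens to 87 mm and grips with 3 to 60 N. Pads are 19 mm wide; open, the fingers measure 117 mm over their backs; the gripper's body (75 mm by 190 mm) begins 51 mm behind the grasp point.
Start: joints at [-1.474, 0.527, 1.433, -0, 1.181, -0.178], TCP at [0.17, -0.602, 0.223] pointing down, gripper open.
Joint ranges: [-3.08, 3.08], [-0.75, 2.2], [0.22, 2.44], [-1.43, 4.57], [0, 2.65], [-2.85, 2.85]. Speed limits (rad/s): [2.79, 2.79, 3.14, 3.14, 3.14, 3.14].

INTERFACE

Orientations are given as a unit quaternion [w, x, y, z].
In Python, from workcell import bot, vision, ticket gives the robot as it stands. The module is installed in compiled form; this text tells all that it offers. Calls block until the motion is done:
- bot.reach(position, orientation): joint-space move of the TCP to a pose.
- bot.servo_line(position, frame=None, vel=0.15): straight line of the TCP; frame=None keeps the orientation; vel is the mean speed in m/s.
- bot.movej(angles): joint-space move.
- bot.grip(opening): finger opening in m; the grip force is fixed at half the most; returns when the fingers have stopped.
- bot.dwell(seconds).
- bot.ik(position, orientation): joint angles nearest the present ones, or None.
- vision.read_camera(name): name is "scene" or "top" or "wrist"; returns the picture (384x512x3 uint8, blue, green, red); there is no depth.
- vision.camera_info(name): a dict with "fx", "fy", "cx", "cy" (pixels), "extrinsics" (4x4, takes a point from camera to world coordinates). Camera axes: x right, y down, z forward; pixel columns grow to the right and rows downward; lengths in m; the calibration is good to about 2 mm. A picture is of the moment at which its call begins: read the wrist's pose just before it. camera_info takes no time and is no camera call; for the wrist camera it gives the pose at the moment of the call.
A pose or a line that the arm cannot do raises bot.MotionError and nothing moves.
- ticket.job_done(): hands the job in; it is judged then, once.
Trained networks look in the newest picture that a camera, given by its name, has taken for a name from the list of things; names that differ only in an ending like _2 or _b are one class to them, and where a whole thing is asked for, a point or a joint stands for the part that bears it (a point fixed in the world has none). Each returns a list of dicts, best first, with "p" (0 to 1); they miss things now and then, are a little off and sometimes report something else, mostly with a low value. They report only what shows in the picture. A call takes as long as a camera call. They do not tell look-alikes from the thing itself.
- vision.outline_of(query, camera): "mask" (384x512 bool, what is visible of it) and "box" ([left, top, right, bottom] in pixels, round what is visible of it).
Readings, each from a call of its own:
- bot.read_t(): time.
- bot.read_qpos(): joint angles.
- bot.read_qd(): joint speeds.
- bot.read_effort(): joint torques, N m.
- bot.read_position(): TCP position.
- bot.read_ee_rot(): TCP orientation.
- bot.read_wrist_force(): force on the tool from outside, world axes, zero at the start.
- bot.read_torque(): the same for the moment, N m.
- bot.read_grip_width(): finger opening in m.
- bot.read_finger_force(): force on a finger pad.
Only numpy, scipy, OpenCV 4.12 (cv2) and the standard library are available. Lean on these libraries where they do the work, as an engineer would, in place of code of your own. Each camera call takes 0.05 s, during which the arm holds its last target. There are 200 camera calls.

## Working session

There is one attempt and no reset: what is moved stays moved. The work goes in short steps, each a Python script; the robot and the scene stay as the last script left them, time stands still between calls to the robot, and variables do not carry over. Pictures are saved under pics/ and viewed, at most 10 in all, crops included, and the job is handed in when it is done.

```bash
mkdir -p pics; ls; python3 - <<'E'
from workcell import bot, vision
import cv2, numpy as np
for n in ("scene","top"):
    im=vision.read_camera(n); cv2.imwrite(f"pics/{n}0.png",im)
    c=vision.camera_info(n); print(n,c["fx"],c["fy"],c["cx"],c["cy"]); print(np.round(c["extrinsics"],4).tolist())
    for q in ("driver","nut_driver","block","cover","filter_unit","screw_left_slot"):
        for d in vision.outline_of(q,n)[:4]:
            print(q,round(d["p"],2),np.round(d["box"]).tolist())
print(bot.read_t())
a=cv2.imread("pics/scene0.png");b=cv2.imread("pics/top0.png")
E
```

```text
pics
scene 432.3021559953615 432.3021559953615 254.82667322032697 196.60996537889088
[[0.8777, -0.327, 0.3503, 0.0362], [-0.4792, -0.595, 0.6452, -0.9077], [-0.0026, -0.7342, -0.6789, 1.0385], [0.0, 0.0, 0.0, 1.0]]
driver 0.8 [293.0, 263.0, 309.0, 294.0]
driver 0.7 [298.0, 234.0, 310.0, 261.0]
driver 0.53 [270.0, 245.0, 282.0, 265.0]
nut_driver 0.49 [253.0, 228.0, 268.0, 252.0]
block 0.78 [254.0, 239.0, 292.0, 286.0]
cover 0.63 [202.0, 136.0, 280.0, 179.0]
filter_unit 0.6 [204.0, 127.0, 309.0, 220.0]
top 483.0316667691889 483.0316667691889 259.54181812368273 191.8040040509379
[[0.007, -0.9829, 0.184, 0.2484], [-0.9999, -0.0051, 0.0108, -0.0491], [-0.0097, -0.184, -0.9829, 1.7245], [0.0, 0.0, 0.0, 1.0]]
driver 0.65 [325.0, 190.0, 333.0, 201.0]
driver 0.63 [316.0, 215.0, 327.0, 224.0]
driver 0.47 [341.0, 205.0, 354.0, 217.0]
nut_driver 0.38 [298.0, 216.0, 308.0, 226.0]
block 0.87 [290.0, 211.0, 334.0, 233.0]
cover 0.75 [183.0, 159.0, 259.0, 220.0]
filter_unit 0.71 [172.0, 134.0, 268.0, 226.0]
screw_left_slot 0.33 [182.0, 162.0, 255.0, 218.0]
0.7
```

```bash
python3 - <<'E'
import cv2
a=cv2.imread("pics/scene0.png")[110:320,180:360];b=cv2.imread("pics/top0.png")[120:250,150:370]
cv2.imwrite("pics/sc.png",cv2.resize(a,None,fx=2.8,fy=2.8,interpolation=cv2.INTER_CUBIC))
cv2.imwrite("pics/tc.png",cv2.resize(b,None,fx=3.6,fy=3.6,interpolation=cv2.INTER_CUBIC))
E
```

```text
(no output)
```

View pics/sc.png

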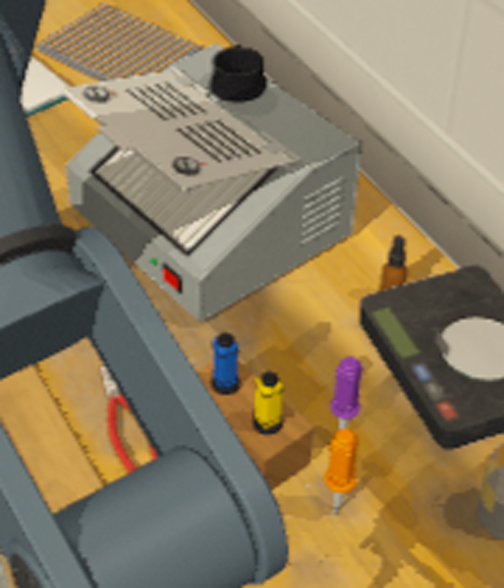

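View pics/tc.png

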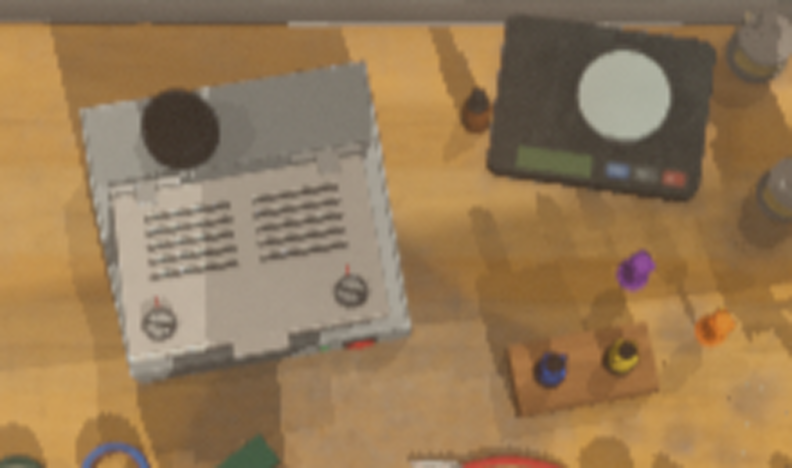

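The yellow driver stands in the wooden block, at scene px (275,255) and top px (322,219). These could be taken for it:
- Orange driver: scene px (301,278), top px (348,211).
- Purple driver: scene px (304,247), top px (327,195).
- Blue nut driver: scene px (260,240), top px (303,221).

The yellow one in the block matches the description. The unit's cover is open at about 25°, with screws at top px (194,209) and (247,201). Next I'll look closer with the wrist camera.

```bash
cat > h.py <<'E'
from workcell import bot, vision, ticket
import cv2, numpy as np
from scipy.spatial.transform import Rotation as R
def ray(c,px):
    E=np.array(c["extrinsics"]); d=E[:3,:3]@[(px[0]-c["cx"])/c["fx"],(px[1]-c["cy"])/c["fy"],1]
    return E[:3,3],d
def plane(c,px,z):
    o,d=ray(c,px); return o+d*(z-o[2])/d[2]
def proj(c,P):
    E=np.array(c["extrinsics"]); p=(np.atleast_2d(P)-E[:3,3])@E[:3,:3]
    return np.c_[c["cx"]+c["fx"]*p[:,0]/p[:,2],c["cy"]+c["fy"]*p[:,1]/p[:,2]]
def quat(m): return R.from_matrix(m).as_quat(scalar_first=True)
def tool(z,y):
    z=np.array(z)/np.linalg.norm(z); y=np.array(y,float); y-=z*(y@z); y/=np.linalg.norm(y)
    return np.c_[np.cross(y,z),y,z]
def rot(): return R.from_quat(bot.read_ee_rot(),scalar_first=True).as_matrix()
E
python3 - <<'E'
from h import *
c=vision.camera_info("top")
f=lambda x,y:(150+x/3.6,120+y/3.6)
for n,p,z in [("yel cap",(626,350),.133),("blue cap",(552,358),.133),("blkTL",(510,345),.06),("blkTR",(647,325),.06),("blkBL",(520,415),.06),
 ("blkBR",(660,388),.06),("hingeL",(108,187),.156),("hingeR",(365,150),.156),("caseBL",(82,110),.156),("caseBR",(365,65),.156),("scrL",(160,323),.16),("scrR",(351,291),.16),("frontL",(135,377),.078),("frontR",(408,330),.078)]:
    print(n,np.round(plane(c,f(*p),z),3))
w=vision.camera_info("wrist"); E=np.array(w["extrinsics"]); print(w["fx"],w["cx"],w["cy"])
Rm=rot(); print(np.round(Rm,3).tolist(), np.round(Rm.T@(E[:3,3]-bot.read_position()),4), np.round(Rm.T@E[:3,:3],3).tolist())
E
```

```text
yel cap [ 0.462 -0.246  0.133]
blue cap [ 0.454 -0.177  0.133]
blkTL [ 0.476 -0.143  0.06 ]
blkTR [ 0.496 -0.275  0.06 ]
blkBL [ 0.408 -0.152  0.06 ]
blkBR [ 0.435 -0.287  0.06 ]
hingeL [0.608 0.234 0.156]
hingeR [ 0.644 -0.004  0.156]
caseBL [0.682 0.261 0.156]
caseBR [ 0.726 -0.003  0.156]
scrL [0.48  0.181 0.16 ]
scrR [0.511 0.007 0.16 ]
frontL [0.44  0.215 0.078]
frontR [ 0.487 -0.045  0.078]
265.7070318765186 256.35705163459136 193.41302775110577
[[0.962, 0.271, -0.0], [0.271, -0.962, -0.0], [-0.0, 0.0, -1.0]] [ 0.0732  0.0002 -0.1607] [[0.002, -0.965, -0.263], [1.0, 0.002, 0.001], [-0.0, -0.263, 0.965]]
```

```bash
python3 - <<'E'
from h import *
import json
yaw=np.radians(8.8); ex=np.array([np.cos(yaw),np.sin(yaw)*-1*-1,0])
ux=np.array([np.cos(yaw),np.sin(yaw),0]); uy=np.array([-np.sin(yaw),np.cos(yaw),0])
Rd=tool([0,0,-1],-uy); print(Rd.round(2).tolist())
def shot(n):
    c=vision.camera_info("wrist"); im=vision.read_camera("wrist"); cv2.imwrite(f"pics/{n}.png",im)
    json.dump({k:(np.array(v).tolist()) for k,v in c.items()},open(f"{n}.json","w"))
    for q in ("driver","block","cover","screw_left_slot"):
        print(q,[(round(d["p"],2),np.round(d["box"]).tolist()) for d in vision.outline_of(q,"wrist")[:3]])
bot.reach([0.40,-0.22,0.28],quat(Rd)); shot("wA")
bot.reach([0.46,0.10,0.33],quat(Rd)); shot("wB")
print(bot.read_t())
a=cv2.imread("pics/wA.png"); b=cv2.imread("pics/wB.png")
cv2.imwrite("pics/wB2.png",cv2.resize(b,None,fx=1.56,fy=1.56,interpolation=cv2.INTER_CUBIC))
cv2.imwrite("pics/wA2.png",cv2.resize(a,None,fx=1.56,fy=1.56,interpolation=cv2.INTER_CUBIC))
E
```

```text
[[0.99, 0.15, 0.0], [0.15, -0.99, 0.0], [0.0, 0.0, -1.0]]
driver [(0.74, [294.0, 137.0, 358.0, 184.0]), (0.71, [304.0, 27.0, 389.0, 72.0]), (0.63, [269.0, 119.0, 292.0, 144.0])]
block [(0.66, [206.0, 102.0, 303.0, 158.0])]
cover [(0.83, [4.0, 0.0, 45.0, 74.0]), (0.35, [206.0, 104.0, 303.0, 158.0])]
screw_left_slot []
driver [(0.82, [449.0, 196.0, 510.0, 220.0]), (0.71, [449.0, 186.0, 500.0, 214.0]), (0.55, [471.0, 118.0, 512.0, 144.0])]
block [(0.87, [381.0, 169.0, 478.0, 219.0])]
cover [(0.55, [160.0, 26.0, 373.0, 202.0])]
screw_left_slot [(0.73, [447.0, 190.0, 498.0, 216.0]), (0.59, [177.0, 158.0, 198.0, 176.0])]
4.1
```

View pics/wA2.png

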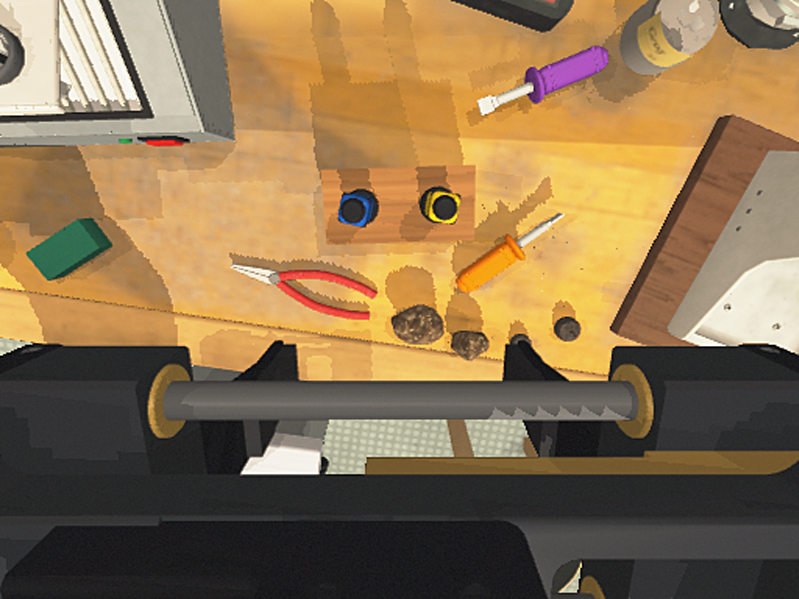

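View pics/wB2.png

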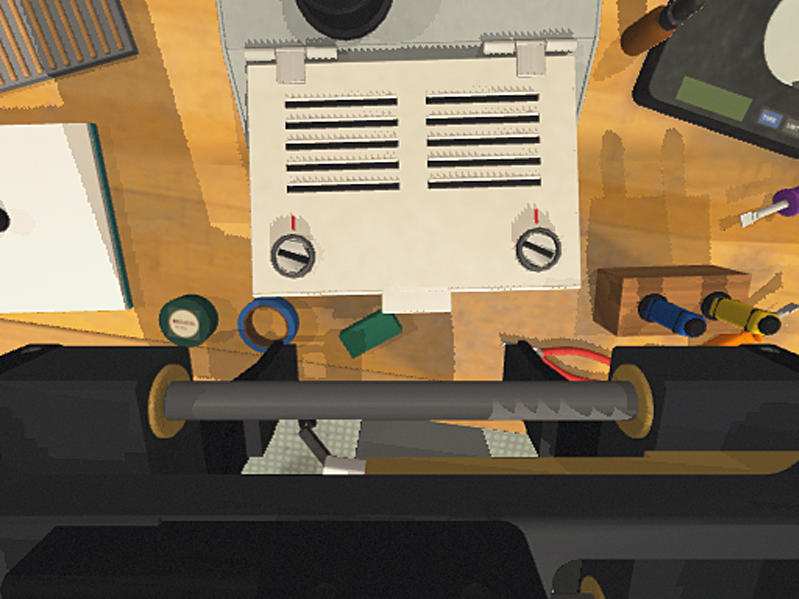

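wA: the yellow driver's cap is at (444,210) in the enlarged view, in the right-hand hole. Orange (~505,255) and purple (~550,80) are lying on the bench. wB: the cover is open, with screws at (293,256) and (538,249) and both slots about 25–30° clockwise of unlocked. Now I'll fit the unit's pose.

```bash
cat > fit.py <<'E'
from h import *
import json
from scipy.optimize import least_squares
def Runit(yaw): return R.from_euler("z",yaw).as_matrix()
def cover_T(p):  # x,y,yaw,theta,hx,hz
    Ru=Runit(p[2]); a=np.radians(25)-p[3]
    # outward normal & direction to the free edge in unit frame
    fx=np.array([-np.cos(a),0,-np.sin(a)]); n=np.array([-np.sin(a),0,np.cos(a)])
    return np.array([p[0],p[1],0])+Ru@[p[4],0,p[5]], Ru@fx, Ru@[0,1,0], Ru@n
def cpt(p,s,y,h):
    o,f,u,n=cover_T(p); return o+f*s+u*y+n*h
def upt(p,q): return np.array([p[0],p[1],0])+Runit(p[2])@q
def fit(obs,x0,fix_theta=None):
    # obs: (cam,px,kind,args)
    def res(p):
        p=np.array(p)
        if fix_theta is not None: p[3]=fix_theta
        r=[]
        for c,px,k,a,w in obs:
            P=cpt(p,*a) if k=="c" else upt(p,a)
            r+=list((proj(c,P)[0]-px)*w)
        return np.array(r+[(p[4]-.0448)/.004,(p[5]-.158)/.004])
    s=least_squares(res,x0,loss="soft_l1"); return s.x,res(s.x)
E
python3 - <<'E'
from fit import *
wB=json.load(open("wB.json")); wA=json.load(open("wA.json")); top=vision.camera_info("top")
s=lambda x,y:np.array([x,y])/1.5625
t=lambda x,y:np.array([150+x/3.6,120+y/3.6])
obs=[(wB,s(293,256),"c",(.146,.086,.006),1),(wB,s(538,249),"c",(.146,-.086,.006),1),
(wB,s(253,294),"c",(.172,.117,0),1),(wB,s(580,289),"c",(.172,-.117,0),1),
(top,t(160,323),"c",(.146,.086,.006),1),(top,t(351,291),"c",(.146,-.086,.006),1),
(top,t(82,110),"u",(.1225,.135,.156),1),(top,t(365,65),"u",(.1225,-.135,.156),1),
(top,t(135,377),"u",(-.1225,.135,.078),.5),(top,t(408,330),"u",(-.1225,-.135,.078),.5),
(wA,s(234,139),"u",(-.1225,-.135,.078),.5)]
x,r=fit(obs,[.58,.11,.15,.4,.045,.158]); print(x.round(4)); print(r.round(1))
print("screwL",cpt(x,.146,.086,0),"press",cpt(x,.146,0,0), "edge",cpt(x,.172,0,0))
y=x.copy(); y[3]=0; print("shut L",cpt(y,.146,.086,0),"R",cpt(y,.146,-.086,0),"edge",cpt(y,.172,0,0))
print("yel",plane(wA,s(444,210),.133),"blue",plane(wA,s(354,208),.133))
for p in [(321,168),(474,166),(474,238),(330,243)]: print("blk",plane(wA,s(*p),.06))
json.dump(x.tolist(),open("unit.json","w"))
im=cv2.imread("pics/wA.png")[105:165,195:315]; cv2.imwrite("pics/wAc.png",cv2.resize(im,None,fx=6,fy=6,interpolation=cv2.INTER_CUBIC))
E
```

```text
[0.5838 0.1088 0.1725 0.6954 0.0453 0.1573]
[ 0.4  0.   0.5  1.7  0.2 -0.1 -0.  -0.5 -0.7 -0.5 -0.6 -0.5 -0.6  0.1
  0.  -0.4 -0.8  0.1  0.1  0.1 -9.6  0.3  0.1 -0.2]
screwL [0.47463232 0.17708123 0.1947062 ] press [0.48939141 0.09235716 0.1947062 ] edge [0.46463221 0.08804406 0.20136797]
shut L [0.48330697 0.17859237 0.09559554] R [0.51282515 0.00914422 0.09559554] edge [0.47485166 0.0898243  0.08460746]
yel [ 0.46305813 -0.24342714  0.133     ] blue [ 0.45442002 -0.17883579  0.133     ]
blk [ 0.47954541 -0.1387582   0.06      ]
blk [ 0.50177514 -0.27047842  0.06      ]
blk [ 0.44048348 -0.28297308  0.06      ]
blk [ 0.41573894 -0.15371239  0.06      ]
```

View pics/wAc.png

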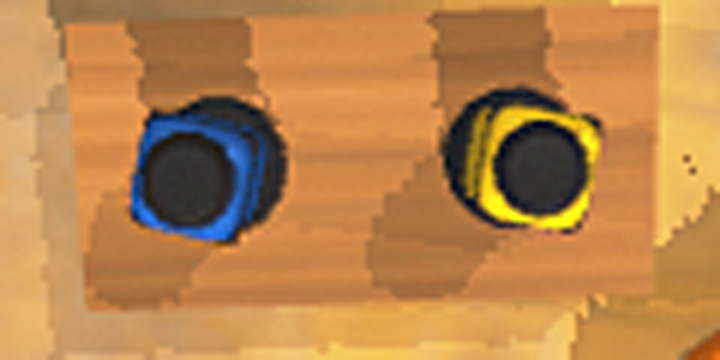

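Yellow's cap is at (540,165) in the crop, its handle about 10° clockwise of the image axes (yaw ≈ 0 in world). It matches the hole position from the block corners to within 3 mm. First I'll close the cover with shut fingers.

```bash
python3 - <<'E'
from fit import *
p=np.array(json.load(open("unit.json"))); th0=p[3]
Ru=Runit(p[2]); q=quat(tool(Ru@[np.sin(.35),0,-np.cos(.35)],-(Ru@[0,1,0])))
def P(th,h): 
    y=p.copy(); y[3]=th; return cpt(y,.160,0,h)
bot.grip(0.0)
bot.reach(P(th0,.05),q); f0=bot.read_wrist_force(); print(bot.read_grip_width(),f0)
bot.servo_line(P(th0,.012),vel=.1)
n=Ru@[-np.sin(np.radians(25)),0,np.cos(np.radians(25))]
th=th0
while th>-.12:
    th-= .08 if th>.2 else .03 if th>.06 else .006
    bot.servo_line(P(th,.0),vel=.08 if th>.2 else .03)
    f=(bot.read_wrist_force()-f0)
    if th<.25 or np.linalg.norm(f)>5: print(round(th,3),f.round(1),np.round(bot.read_position()-P(th,0),4))
    if f@n>14 or np.linalg.norm(f)>25: break
bot.dwell(.3); print(bot.read_wrist_force()-f0, bot.read_position(),bot.read_t())
bot.servo_line(np.array(bot.read_position())+n*.05,vel=.1)
# look perpendicular onto the cover
Rn=tool(-n,-(Ru@[0,1,0]))
y=p.copy(); y[3]=0
bot.reach(cpt(y,.18,0,.20),quat(Rn))
c=vision.camera_info("wrist"); im=vision.read_camera("wrist"); cv2.imwrite("pics/wC.png",im)
json.dump({k:(np.array(v).tolist()) for k,v in c.items()},open("wC.json","w"))
pr=proj(c,[cpt(y,.146,.086,.006),cpt(y,.146,-.086,.006)]); print(pr.round(1), bot.read_t())
cr=[im[int(v)-26:int(v)+27,int(u)-26:int(u)+27] for u,v in pr]
cv2.imwrite("pics/wCc.png",cv2.resize(np.hstack(cr),None,fx=7,fy=7,interpolation=cv2.INTER_CUBIC))
E
```

```text
0.00023927138278363407 [0.85428634 0.73570614 0.49501728]
0.215 [-1.4 -1.1  0. ] [-0.      0.      0.0001]
0.135 [-1.1 -0.4 -0.4] [-0.0001  0.     -0.0001]
0.105 [ 0.2 -1.6 -0.7] [-0.      0.     -0.0001]
0.075 [-1.1 -0.  -0.4] [-0.  0. -0.]
0.045 [-1.6 -0.8 -0.5] [-0.  0. -0.]
0.039 [-0.5 -0.3 -0.8] [ 0.     -0.      0.0001]
0.033 [-1.5  0.  -0.2] [ 0.  0. -0.]
0.027 [-3.2 -1.2  5.7] [-0.0001 -0.      0.0005]
0.021 [-6.9 -3.2 14.5] [-0.0005 -0.0001  0.0012]
[-6.5269935  -3.16776866 13.83354966] [0.4836899  0.09140718 0.09393619] 11.6333
[[191.  151.7]
 [320.9 151.9]] 12.9833
```

View pics/wCc.png

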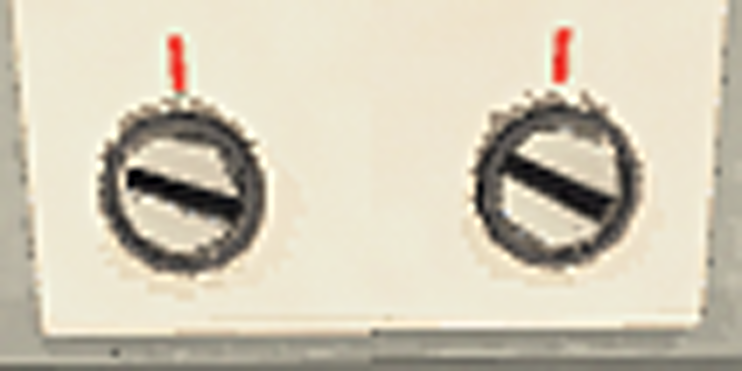

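The cover is shut: the force rose to a hard stop at 14 N, and the screws reproject within 1 px of the shut model. The slots are at about 18° (left) and 25° (right), clockwise from unlocked. Next I'll check wrist range and grasp the driver.

```bash
python3 - <<'E'
from fit import *
p=np.array(json.load(open("unit.json"))); p[3]=0
Ru=Runit(p[2]); n=Ru@[-np.sin(np.radians(25)),0,np.cos(np.radians(25))]; uy=Ru@[0,1,0]; ed=np.cross(n,uy)*-1
c=json.load(open("wC.json")); ct=np.array([0.4837,.0914,.0939])
S={}
for k,px in (("L",(191.1,152.1)),("R",(320.4,151.1))):
    o,d=ray(c,px); top=o+d*(((ct+n*.0065)-o)@n)/(d@n); S[k]=(top-n*.0055)
    print(k,S[k].round(4), "model",cpt(p,.146,.086*(1 if k=="L" else -1),.001).round(4))
print("spacing",np.linalg.norm(S["L"]-S["R"]))
json.dump({k:v.tolist() for k,v in S.items()},open("slots.json","w"))
# wrist range: tool y direction measured clockwise (seen from outside) from -uy
for k,a0 in (("L",18),("R",25)):
    for off in (0,90,180,270):
        js=[]
        for a in (a0,60,92,100):
            t=R.from_rotvec(-n*np.radians(a+off)).apply(-uy)
            j=bot.ik(S[k]+n*.076,quat(tool(-n,t))); js.append(None if j is None else np.round(j,2).tolist())
        print(k,off,[None if j is None else (j[4],j[5]) for j in js])
g=np.array([.4635,-.244])
for t in ([1,0,0],[-1,0,0]):
    j=bot.ik([*g,.084],quat(tool([0,0,-1],t))); print(t,None if j is None else np.round(j,2))
E
```

```text
L [0.4812 0.1769 0.1007] model [0.4829 0.1785 0.0965]
R [0.5116 0.011  0.1014] model [0.5124 0.0091 0.0965]
spacing 0.16866383249171435
L 0 [(0.21, 1.72), (0.21, 2.45), None, None]
L 90 [None, (0.21, -2.26), (0.21, -1.7), (0.21, -1.56)]
L 180 [(0.21, -1.42), (0.21, -0.69), (0.21, -0.13), (0.21, 0.01)]
L 270 [(0.21, 0.15), (0.21, 0.88), (0.21, 1.44), (0.21, 1.58)]
R 0 [(0.34, 0.82), (0.34, 1.43), (0.34, 1.99), (0.34, 2.13)]
R 90 [(0.34, 2.39), None, (0.34, -2.72), (0.34, -2.58)]
R 180 [(0.34, -2.32), (0.34, -1.71), (0.34, -1.15), (0.34, -1.01)]
R 270 [(0.34, -0.75), (0.34, -0.14), (0.34, 0.42), (0.34, 0.56)]
[1, 0, 0] [-0.7   0.61  1.8  -0.    0.73 -0.7 ]
[-1, 0, 0] [-0.7   0.61  1.8  -0.    0.73  2.44]
```

```bash
python3 - <<'E'
from fit import *
q=quat(tool([0,0,-1],[1,0,0])); g=[.4635,-.244]
bot.grip(.055)
bot.reach([*g,.20],q); bot.servo_line([*g,.084],vel=.12)
f=np.array(bot.read_wrist_force()); bot.grip(0.0)
print(bot.read_grip_width(),bot.read_finger_force(),(bot.read_wrist_force()-f).round(1))
bot.servo_line([*g,.20],vel=.12)
print(bot.read_grip_width(),bot.read_finger_force())
a=vision.read_camera("wrist"); c=vision.camera_info("wrist"); tip=np.array([*g,.124])
sc=vision.camera_info("scene"); ps=proj(sc,tip)[0]; pw=proj(c,tip)[0]; print(ps,pw)
b=vision.read_camera("scene")
def crop(im,p,r,k):
    x,y=[int(min(max(v,r),m-r)) for v,m in zip(p,(512,384))]; return cv2.resize(im[y-r:y+r,x-r:x+r],(k,k),interpolation=cv2.INTER_CUBIC)
cv2.imwrite("pics/g1.png",np.hstack([crop(a,pw,50,400),crop(b,ps,30,400)])); print(bot.read_t())
E
```

```text
0.021791813668324302 29.99883346259594 [ 0.3 -0.   2. ]
0.021677305958551663 29.998764591291547
[276.21773678 245.96308921] [255.25371137 201.83071116]
18.5417
```

View pics/g1.png

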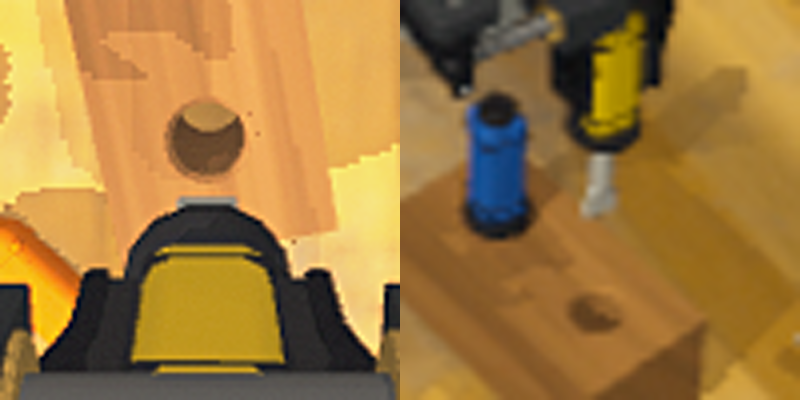

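The wrist view shows the blade edge at (207,202), wide along the image horizontal, so the blade lies along the tool's y axis. The grip is square at 21.7 mm, and the empty hole shows at (205,140). Now to the left screw.

```bash
cat > scr.py <<'E'
from fit import *
p=np.array(json.load(open("unit.json"))); p[3]=0
Ru=Runit(p[2]); n=Ru@[-np.sin(np.radians(25)),0,np.cos(np.radians(25))]; uy=Ru@[0,1,0]; up=np.cross(uy,n)  # up the slope
S0=json.load(open("slots.json")); mid=(np.array(S0["L"])+S0["R"]+cpt(p,.146,.086,.001)+cpt(p,.146,-.086,.001))/4
S={"L":mid+uy*.086,"R":mid-uy*.086}
LT=.076
def Q(a,off=180): return quat(tool(-n,R.from_rotvec(-n*np.radians(a+off)).apply(-uy)))
def shot(name,S):
    c=vision.camera_info("wrist"); im=vision.read_camera("wrist")
    x,y=proj(c,S)[0]; x,y=int(x),int(y); print("px",x,y)
    cv2.imwrite(name,cv2.resize(im[y-40:y+40,x-50:x+50],(600,480),interpolation=cv2.INTER_CUBIC))
def fn(f0): return (np.array(bot.read_wrist_force())-f0)
def insert(s,a,h0=.014,hmin=-.006,F=8):
    """s: slot floor estimate; lower the tip along -n till force F; returns h"""
    q=Q(a); bot.servo_line(s+n*(LT+h0),vel=.06); f0=np.array(bot.read_wrist_force()); h=h0
    while h>hmin:
        h-=.001; bot.servo_line(s+n*(LT+h),vel=.03); f=fn(f0)
        if f@n>2: print("h",round(h*1e3,1),"Fn",round(f@n,1),"Fup",round(f@up,1),"Fy",round(f@uy,1))
        if f@n>F: break
    return h,f0
E
python3 - <<'E'
from scr import *
print({k:v.round(4) for k,v in S.items()})
c=vision.camera_info("wrist"); print("hole",plane(c,(256.2,186),.06))
x=bot.read_position(); bot.servo_line([x[0],x[1],.25],vel=.2)
a=18; bot.reach(S["L"]+n*(LT+.05),Q(a)); print(np.round(bot.read_qpos(),2))
bot.servo_line(S["L"]+n*(LT+.02),vel=.1)
shot("pics/L1.png",S["L"])
print(bot.read_t(),bot.read_grip_width())
E
```

```text
{'L': array([0.4823, 0.1786, 0.0988]), 'R': array([0.5118, 0.0091, 0.0988])}
hole [ 0.46425867 -0.24434815  0.06      ]
[ 0.12  0.21  2.15  0.07  0.34 -1.37]
px 256 194
20.975 0.021669210291789857
```

View pics/L1.png

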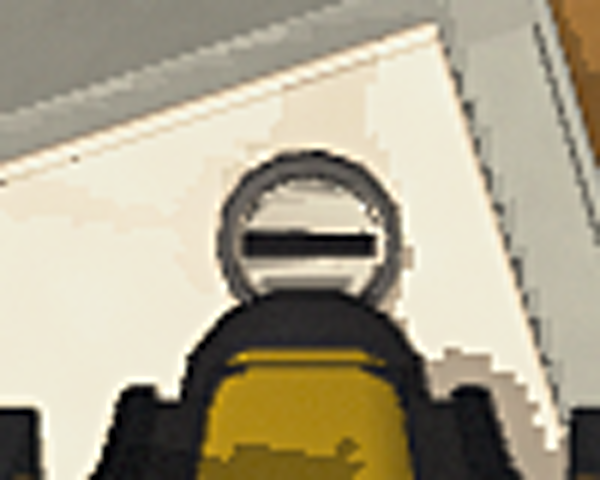

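The slot is horizontal in the tool view at (310,244), with the blade edge in line at (310,283). It is aligned within 1 mm, so I'll insert and turn.

```bash
cat >> scr.py <<'E'
def turn(s,h,a0,a1,f0,step=12):
    a=a0; t0=np.array(bot.read_torque())
    while a<a1:
        a=min(a+step,a1); bot.reach(s+n*(LT+h),Q(a)); f=fn(f0); t=np.array(bot.read_torque())-t0
        print("a",a,"Fn",round(f@n,1),"Fup",round(f@up,1),"Fy",round(f@uy,1),"Tn",round(t@n,3))
        if abs(t@n)>.6 : break
    return a
E
python3 - <<'E'
from scr import *
s=S["L"]; h,f0=insert(s,18); t=bot.read_t()
if h<.0035:
    a=turn(s,h,18,94,f0)
print(bot.read_t(),bot.read_position(),bot.read_grip_width())
E
```

```text
h 2.0 Fn 10.8 Fup -1.8 Fy -0.3
a 30 Fn 9.5 Fup -3.6 Fy 1.4 Tn 0.033
a 42 Fn 10.2 Fup -3.3 Fy 2.1 Tn 0.123
a 54 Fn 9.6 Fup -3.0 Fy 3.2 Tn 0.097
a 66 Fn 9.5 Fup -2.7 Fy 2.1 Tn 0.116
a 78 Fn 10.0 Fup -2.6 Fy 3.2 Tn 0.073
a 90 Fn 10.7 Fup -3.2 Fy 2.5 Tn 0.115
a 94 Fn 9.8 Fup -2.7 Fy 3.6 Tn 0.146
26.375 [0.4483772  0.17326375 0.16959384] 0.021867256944528023
```

```bash
python3 - <<'E'
from scr import *
s=S["L"]; h=.002
a=94
t0=np.array(bot.read_torque())
for a in (97,100,103,106):
    bot.reach(s+n*(LT+h),Q(a)); t=np.array(bot.read_torque()); print(a,round((t-t0)@n,3),round(t@n,3))
    if (t-t0)@n>.25: break
bot.dwell(.2)
bot.servo_line(s+n*(LT+.03),vel=.1); shot("pics/L2.png",s); print(bot.read_t())
E
```

```text
97 -0.026 0.082
100 -0.03 0.078
103 0.002 0.109
106 0.028 0.136
px 253 193
28.0583
```

View pics/L2.png

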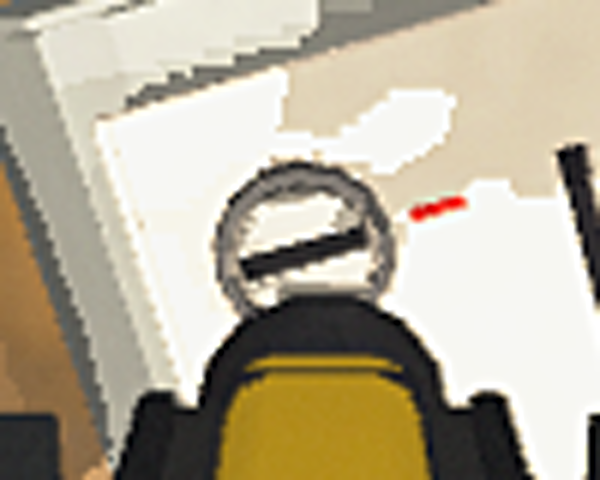

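The left slot now lines up with the red mark (slot centre (305,252), mark (438,208)), so it is home. Next is the right screw.

```bash
python3 - <<'E'
from scr import *
s=S["R"]; 
bot.servo_line(np.array(bot.read_position())+n*.03,vel=.2)
bot.reach(s+n*(LT+.05),Q(25)); bot.servo_line(s+n*(LT+.02),vel=.1)
shot("pics/R1.png",s); print(bot.read_t(),np.round(bot.read_qpos(),2))
E
```

```text
px 255 195
30.8667 [-0.39  0.29  2.17  0.65  0.38 -2.26]
```

View pics/R1.png

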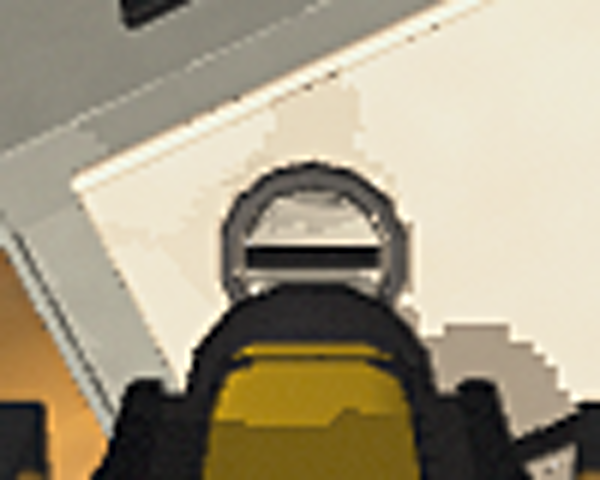

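On the right screw, the slot (313,257) sits about 3 px (3 mm) nearer −tool x than it did on the left. I'll shift the target by that and insert.

```bash
python3 - <<'E'
from scr import *
T=rot(); s=S["R"]-T[:,0]*.0028+T[:,1]*.001
json.dump(s.tolist(),open("R.json","w"))
bot.servo_line(s+n*(LT+.02),vel=.05); shot("pics/R2.png",s)
h,f0=insert(s,25); print(h)
if h<.0035: turn(s,h,25,106,f0)
print(bot.read_t())
E
```

```text
px 255 193
h 7.0 Fn 4.2 Fup -0.8 Fy 1.2
h 6.0 Fn 15.0 Fup -1.2 Fy 0.8
0.005999999999999997
33.4167
```

View pics/R2.png

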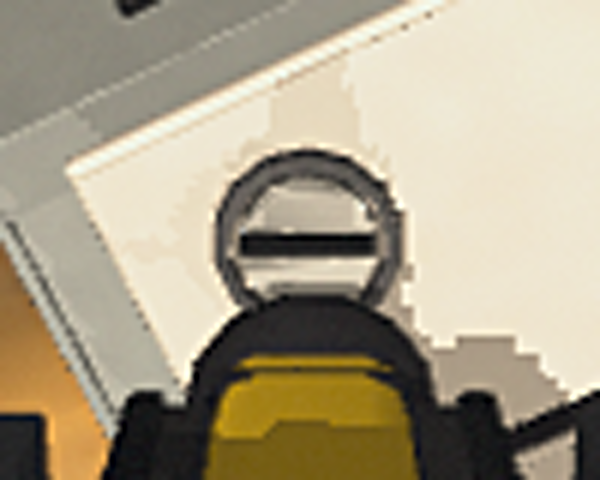

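Blade stopped at head-top height (h≈6–7 mm, against 2 mm at the left slot floor), so it is beside the slot. I'll drag it lightly across the slot until the force drops.

```bash
cat > drag.py <<'E'
from scr import *
s=np.array(json.load(open("R.json"))); T=rot(); h=.006
f0=np.array(bot.read_wrist_force())-15*n  # contact force now about 15 N along n
log=[]; found=None
for dx in list(np.arange(-.5,-3.1,-.5))+list(np.arange(-2,3.1,.5)):
    bot.servo_line(s+T[:,0]*dx*1e-3+n*(LT+h),vel=.04); f=fn(f0); log.append((float(dx),round(f@n,1),round(f@T[:,0],1)))
    if f@n<4: found=dx; break
print(log,found,bot.read_t())
E
python3 drag.py
```

```text
[(-0.5, np.float64(14.8), np.float64(0.4)), (-1.0, np.float64(15.1), np.float64(-0.0)), (-1.5, np.float64(16.1), np.float64(1.1)), (-2.0, np.float64(15.3), np.float64(2.1)), (-2.5, np.float64(15.5), np.float64(2.4)), (-3.0, np.float64(15.8), np.float64(2.6)), (-2.0, np.float64(16.3), np.float64(1.9)), (-1.5, np.float64(14.7), np.float64(1.0)), (-1.0, np.float64(15.5), np.float64(0.7)), (-0.5, np.float64(14.9), np.float64(0.2)), (0.0, np.float64(13.6), np.float64(-0.5)), (0.5, np.float64(14.3), np.float64(-1.6)), (1.0, np.float64(14.0), np.float64(-0.6)), (1.5, np.float64(13.0), np.float64(-1.3)), (2.0, np.float64(14.1), np.float64(-2.7)), (2.5, np.float64(12.6), np.float64(-2.1)), (3.0, np.float64(12.8), np.float64(-3.9))] None 37.6667
```

That drag is inconclusive, since the tip may simply be sticking. I've also now viewed 11 pictures, one over the limit of 10, so from here I'll only measure images numerically. I'll lift, settle, and compare the row profiles with the left-screw picture.

```bash
python3 - <<'E'
from scr import *
s=np.array(json.load(open("R.json")))
bot.servo_line(s+n*(LT+.02),vel=.06); bot.dwell(.4)
print("poserr",np.round(bot.read_position()-(s+n*(LT+.02)),4),bot.read_t(),bot.read_grip_width())
c=vision.camera_info("wrist"); im=vision.read_camera("wrist"); cv2.imwrite("pics/R3full.png",im)
print("s",proj(c,s)[0].round(2),"tip",proj(c,s+n*.02)[0].round(2))
g=im.astype(int).mean(2)
print("R3 rows180-206",[(r,int(g[r,250:264].mean())) for r in range(178,208)])
for f,y0 in (("L1",154),("R1",155),("R2",153)):
    a=cv2.imread(f"pics/{f}.png").astype(int).mean(2)[:,280:340].mean(1)
    print(f,[(y0+i,int(a[6*i:6*i+6].mean())) for i in range(26,54)])
E
```

```text
poserr [-0.0001  0.0001 -0.0003] 38.4583 0.02184376806823438
s [255.87 194.97] tip [255.84 200.73]
R3 rows180-206 [(178, 84), (179, 70), (180, 88), (181, 75), (182, 90), (183, 127), (184, 163), (185, 192), (186, 198), (187, 205), (188, 200), (189, 200), (190, 216), (191, 35), (192, 27), (193, 28), (194, 44), (195, 147), (196, 183), (197, 207), (198, 206), (199, 207), (200, 128), (201, 113), (202, 49), (203, 25), (204, 37), (205, 39), (206, 40), (207, 41)]
L1 [(180, 57), (181, 87), (182, 89), (183, 71), (184, 123), (185, 156), (186, 189), (187, 201), (188, 206), (189, 205), (190, 203), (191, 204), (192, 153), (193, 25), (194, 27), (195, 29), (196, 65), (197, 180), (198, 210), (199, 210), (200, 141), (201, 113), (202, 43), (203, 27), (204, 38), (205, 41), (206, 41), (207, 42)]
R1 [(181, 213), (182, 115), (183, 53), (184, 81), (185, 89), (186, 78), (187, 117), (188, 144), (189, 170), (190, 184), (191, 179), (192, 185), (193, 191), (194, 204), (195, 197), (196, 24), (197, 25), (198, 31), (199, 56), (200, 139), (201, 117), (202, 42), (203, 27), (204, 37), (205, 40), (206, 41), (207, 41), (208, 43)]
R2 [(179, 60), (180, 88), (181, 86), (182, 79), (183, 121), (184, 150), (185, 184), (186, 184), (187, 180), (188, 179), (189, 174), (190, 175), (191, 152), (192, 20), (193, 25), (194, 28), (195, 69), (196, 183), (197, 202), (198, 209), (199, 203), (200, 131), (201, 107), (202, 39), (203, 27), (204, 38), (205, 40), (206, 41)]
```

The blade hasn't moved in the grip (rows 200–201). Once settled, the slot sits about 1.9 px above where it was on the left, so my correction overshot. I'll shift +1.8 mm, verify numerically and insert.

```bash
python3 - <<'E'
from scr import *
T=rot(); s=np.array(json.load(open("R.json")))+T[:,0]*.0018
json.dump(s.tolist(),open("R.json","w"))
bot.servo_line(s+n*(LT+.02),vel=.05); bot.dwell(.3)
im=vision.read_camera("wrist"); g=im.astype(int).mean(2)
r=[int(g[k,250:264].mean()) for k in range(186,202)]; print(r)
d=np.array(r)<90; row=np.mean(np.arange(186,202)[d]); print("row",row)
s=s+T[:,0]*(194.2-row)*-.001 if abs(194.2-row)<1.5 else s
h,f0=insert(s,25,h0=.012); print(h,bot.read_t())
json.dump(s.tolist(),open("R.json","w"))
if h<.0035: turn(s,h,25,106,f0,step=16)
print(bot.read_t())
E
```

```text
[197, 205, 204, 203, 196, 205, 135, 15, 32, 29, 68, 199, 205, 210, 129, 113]
row 194.5
h 2.0 Fn 5.4 Fup -1.5 Fy -0.6
h 1.0 Fn 17.4 Fup -2.8 Fy -0.9
0.0009999999999999966 42.1417
a 41 Fn 16.6 Fup -2.4 Fy -0.1 Tn -0.025
a 57 Fn 16.9 Fup -2.5 Fy -0.2 Tn 0.018
a 73 Fn 16.5 Fup -2.0 Fy 1.1 Tn 0.109
a 89 Fn 16.7 Fup -1.8 Fy 0.6 Tn 0.047
a 105 Fn 16.9 Fup -1.5 Fy -0.7 Tn 0.086
a 106 Fn 16.7 Fup -1.6 Fy -0.3 Tn 0.124
44.2667
```

```bash
python3 - <<'E'
from scr import *
s=np.array(json.load(open("R.json"))); bot.dwell(.2)
bot.servo_line(s+n*(LT+.03),vel=.1); bot.dwell(.2)
c=vision.camera_info("wrist"); im=vision.read_camera("wrist"); cv2.imwrite("pics/R4.png",im)
def slot(g,u,v,sc):
    m=(g<60).astype(np.uint8); k,lab,st,ce=cv2.connectedComponentsWithStats(m)
    for i in range(1,k):
        if np.hypot(*(ce[i]-[u,v]))<8*sc and 25*sc*sc<st[i,4]<150*sc*sc:
            pts=np.argwhere(lab==i)[:,::-1].astype(np.float32); vx,vy=cv2.fitLine(pts,cv2.DIST_L2,0,.01,.01)[:2].ravel()
            print(ce[i].round(1),st[i].tolist(),"deg",round(np.degrees(np.arctan2(vy,vx)),1))
u,v=proj(c,s)[0]; print(u,v); slot(im.mean(2),u,v,1)
print("L2 ref"); slot(cv2.imread("pics/L2.png").mean(2),305,252,6)
hsv=im.astype(int); red=(hsv[...,2]>180)&(hsv[...,1]<90)&(hsv[...,0]<90); ys,xs=np.nonzero(red[140:240,200:340]); print("red",xs.mean()+200,ys.mean()+140,len(xs))
print(bot.read_t())
E
```

```text
255.70226122092706 193.04203248565747
[254.5 194.3] [245, 190, 21, 9, 71] deg -15.2
L2 ref
[301.5 253.3] [240, 227, 125, 52, 2289] deg -15.9
red 222.26126126126127 195.42342342342343 111
45.1583
```

The right slot is at −15.2° in the tool view, matching the left (−15.9°), so both are home. Returning the driver to its hole.

```bash
python3 - <<'E'
from scr import *
bot.servo_line(np.array(bot.read_position())+n*.06,vel=.2)
q=quat(tool([0,0,-1],[1,0,0])); g=[.4638,-.2441]
bot.reach([*g,.25],q); bot.servo_line([*g,.17],vel=.15); bot.dwell(.2)
f0=np.array(bot.read_wrist_force()); z=.17
while z>.081:
    z-= .012 if z>.1 else .002
    bot.servo_line([*g,z],vel=.1 if z>.1 else .04); f=np.array(bot.read_wrist_force())-f0
    if np.linalg.norm(f)>3: print(round(z,3),f.round(1))
    if f[2]>6 or np.linalg.norm(f)>12: break
print("z",z,bot.read_t())
if z<.092:
    bot.grip(.055); bot.dwell(.2); bot.servo_line([*g,.2],vel=.12)
    bot.dwell(.2); c=vision.camera_info("wrist"); im=vision.read_camera("wrist"); cv2.imwrite("pics/end.png",im)
    P=proj(c,[[*g,.133]])[0]; d=vision.outline_of("driver","wrist"); print(P,[(round(k["p"],2),np.round(k["box"]).tolist()) for k in d[:3]])
print(bot.read_t(), bot.read_grip_width())
E
```

```text
0.082 [-1.4  3.2 15. ]
z 0.08199999999999998 51.2333
[254.94362164 204.52873033] [(0.89, [243.0, 170.0, 270.0, 215.0]), (0.73, [316.0, 194.0, 349.0, 244.0])]
53.7167 0.05459306524296276
```

```bash
python3 - <<'E'
from scr import *
bot.reach([.40,-.40,.30],quat(tool([0,0,-1],[1,0,0])))
for n_ in("scene","top"):
    im=vision.read_camera(n_); cv2.imwrite(f"pics/{n_}_end.png",im); c=vision.camera_info(n_)
    for tag,a in (("start",cv2.imread(f"pics/{n_}0.png")),("end",im)):
        a=a.astype(int); m=(a[...,2]>170)&(a[...,1]>150)&(a[...,0]<70); u,v=(276,255) if n_=="scene" else (322,219)
        ys,xs=np.nonzero(m[v-14:v+14,u-12:u+12]); print(n_,tag,len(xs),xs.mean()+u-12,ys.mean()+v-14,xs.min()+u-12,xs.max()+u-12,ys.min()+v-14,ys.max()+v-14)
    print([(round(d["p"],2),np.round(d["box"]).tolist()) for d in vision.outline_of("cover",n_)[:1]], proj(c,[cpt(p,.172,.117,0),cpt(p,.172,-.117,0)]).round())
print(bot.read_t())
E
```

```text
scene start 83 274.4096385542169 253.2048192771084 271 280 245 260
scene end 17 272.52941176470586 256.52941176470586 271 275 251 260
[(0.97, [207.0, 144.0, 277.0, 203.0])] [[208. 168.]
 [249. 205.]]
top start 1 323.0 221.0 323 323 221 221
top end 1 326.0 219.0 326 326 219 219
[(0.86, [185.0, 163.0, 259.0, 221.0])] [[190. 220.]
 [258. 209.]]
54.7167
```

```bash
python3 - <<'E'
from scr import *
bot.reach([.40,-.22,.28],np.array(quat(tool([0,0,-1],-(R.from_euler("z",np.radians(8.8)).apply([0,1,0]))))));bot.dwell(.3)
im=vision.read_camera("wrist"); ref=cv2.imread("pics/wA.png")
for a in (ref,im):
    h=cv2.cvtColor(a,cv2.COLOR_BGR2HSV)[105:165,260:305]; v=a[105:165,260:305].max(2)
    m=(h[...,0]>24)&(h[...,0]<34)&(h[...,1]>200)&(h[...,2]>90); ys,xs=np.nonzero(m); k=v<75; yk,xk=np.nonzero(k)
    print("yellow",len(xs),xs.mean()+260,ys.mean()+105,"dark",len(xk),xk.mean()+260,yk.mean()+105)
print([(round(d["p"],2),np.round(d["box"]).tolist()) for d in vision.outline_of("driver","wrist")[:3]],bot.read_t())
E
```

```text
yellow 41 284.5609756097561 137.8780487804878 dark 283 281.3780918727915 130.86219081272085
yellow 36 285.0 138.13888888888889 dark 290 282.28620689655173 130.3137931034483
[(0.89, [271.0, 120.0, 295.0, 143.0]), (0.62, [293.0, 136.0, 363.0, 187.0]), (0.59, [304.0, 26.0, 391.0, 72.0])] 56.5833
```

The driver stands as it did at the start: its box in the same view is within 3 px. The gripper is clear, so I'm handing in.

```bash
python3 -c "
from workcell import ticket; print(ticket.job_done())"
```

```text
the job is handed in; nothing more can be done
None
```

I handed the job in at about 57 s with the cover shut, both screws turned home and the yellow driver back upright in its block; the hand-in returned no verdict, and I viewed 11 pictures, one over the limit of 10.

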